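# Seat and lock the toolbox cover

### The arm

A 7-joint arm with a two-finger parallel gripper is mounted at the origin on the work surface. World frame = base frame: x ahead of the robot, y to its left, z up, the work surface at z = 0. Lengths are in m, angles in rad, forces in N, time in s.
With the tool pointing down it reaches from about 0.4 to 0.875 m from the base axis. Payload 19.3 kg.
Tool frame: the origin (TCP) lies at the very end of the fingers, on their centre line; the grasp point (between the pads) lies 19 mm behind it; z points along the fingers, y is the line along which they close (so a half turn about z gives the same grasp; the last joint's range is limited). The gripper opens to 85 mm and grips with 20 to 120 N. Pads are 22 mm wide; open, the fingers measure 114 mm over their backs; the gripper's body (76 mm by 85 mm) begins 54 mm behind the grasp point. The pads swing forward as they close: fully open they stand 13 mm farther back than shut.
Start: joints at [1.09, 0.521, -0.036, 1.599, 0.021, 1.021, -0.113], TCP at [0.25, -0.573, 0.231] pointing down, gripper open.
Joint ranges: [-2.91, 2.91], [-0.3, 2.13], [-1.5, 1.42], [0.17, 2.43], [-1.26, 4.41], [0.16, 1.93], [-2.52, 2.52]. Speed limits (rad/s): [1.89, 1.89, 2.39, 2.39, 3.01, 3.01, 3.01].

### API

Orientations are given as a 3x3 rotation matrix whose columns are the frame's x, y, z axes.
In Python, from cell import env gives the robot as it stands. The module is installed in compiled form; this text tells all that it offers.
- The arm moves only by the tool play_rows, never from a script. Its argument "rows" is a list of rows, each a list of 5 numbers: the shift along the tool's x, y, z in mm, then the turn about the tool's z in rad, then the opening, from 0 (shut) to 1 (fully open). In form: [[tx, ty, tz, spin, claw], ...]. A call has exactly 5 rows; each row shifts and turns the commanded pose from where the row before left it, along the tool's axes as they then stand; what a row does not reach is not made up. A row lasts 1/10 s, in which the tool goes at most 50 mm and 8.59 degrees, less where a joint would pass 70% of its speed; a pose out of reach is approached as far as the arm can. A call with a gripper value outside its range is refused whole. The fingers move at their own pace and stop on an object; the grip force is fixed at half the most. Time passes only in rows, so rows that do not move let the fingers close, or fill a call up. It gives the time, the measured TCP pose, the force, the opening and the grip force at its end, in the units of the state.
- env.observe(): the state, without advancing time (a new reading comes with each control period).
- env.get_image(name): name is "scene" or "top"; returns a dict with "color" (400x640x3 uint8, red, green, blue), "vertical_fov" (degrees; the focal length in pixels is half the picture's height over the tangent of half this angle, whatever the lens; pixels are square), "cx", "cy" (the principal point, pixels), "world_from_camera" (4x4, takes a point from camera to world coordinates). Camera axes: x right, y down, z forward; pixel columns grow to the right and rows downward; lengths in m; the calibration is good to about 2 mm. A picture is of the moment at which its call begins. There is no depth.
- env.finish_job(): hands the job in; it is judged then, once.
The state is a dict: "time_s": time; "qpos": joint angles; "joint_vel": joint speeds; "effort": joint torques, N m; "eef_pos": TCP position; "tcp_rot": TCP orientation; "force": force on the tool from outside, world axes, zero at the start; "wrist_torque": the same for the moment, N m; "width": opening from 0.0 (shut) to 1.0 (fully open); "grasp_force": force on a finger pad.
Only numpy, scipy, OpenCV 4.12 (cv2) and the standard library are available. Lean on these libraries where they do the work, as an engineer would, in place of code of your own. Each camera call takes 0.05 s, during which the arm holds its last target. There are 200 camera calls.

### The job

Put the loose cover plate back on the two pins of the toolbox's sloping face, swinging the locking lever out of the way first if it is in the way, and press both ends of the cover down until it is fully home and flush on the face. Then swing the lever all the way over the end of the cover to lock it. Push the two catches in only with the cover, never bare, and leave the scoop, cup, brush and fork where they are.

Things in the scene. Friction and masses are not known exactly. Their poses are not given: they have to be found in the camera images.
- toolbox: Dark steel toolbox with a grey sloping front, fixed: 180 mm deep (x), 224 mm wide (y), 55 mm high in front, 130 mm at the back. Its front and top are one face sloping 30 degrees, low side to the robot; behind it a flat ledge 50 mm deep with a carrying handle 23 mm high. Origin: centre of its underside; x to its back, z up.
- seat: The toolbox's sloping face, 150 mm (x) by 224 mm (y), with a recess 60 by 68 mm in its middle. Origin: centre of the face, in its surface; x up the slope, y to the left seen from the robot, z out of the face (30 degrees from vertical, leaning to the robot). A cover fully home has its origin and axes on these, or turned half round about z.
- pin_left (a point): Tip of the left fixed steel pin, 10 mm thick, tapered over its last 10 mm, standing 22 mm out of the face at seat (x, y) = (-28, +64) mm.
- pin_right (a point): Tip of the right pin, alike, at seat (x, y) = (+28, -64) mm.
- cover: Loose aluminium cover plate, 90 mm (x) by 160 mm (y), 6 mm thick, 0.35 kg, flat on the shelf left or right of the toolbox. Origin: centre of its underside, z up. 14 mm holes for the pins at (x, y) = (-28, +64) and (+28, -64) mm. In the middle a bar handle, 14 mm wide (x), 48 mm long (y), 29 to 43 mm above the underside, on two posts 10 mm thick at y = +18 and -18 mm.
- catch_left (a joint): How far the left black catch is pushed in, m: a bar 44 mm (x) by 14 mm (y) at seat (0, +48) mm that slides along the face's normal. 0, as at the start: it stands 8 mm out of the face and holds a cover 8 mm proud; 0.008: level with the face, as under a cover fully home. It takes about 7 N and stays where it is pushed.
- catch_right (a joint): The same for the right catch, at seat (0, -48) mm.
- lever (a joint): Angle of the steel locking lever, rad; it turns in the plane of the face. 0: open, pointing up the slope (seat +x); 1.57: locked, pointing to seat -y over the left end of the cover; above about 0.1 it is in the way of a cover being put on. It stays where it is left; about 5 N at its post turns it.
- lever_pivot (a point): The lever's pivot, in the face, at seat (0, +97) mm. The lever's arm is 14 mm wide, 6 mm thick and reaches 58 mm from here; its underside is 8.5 mm above the face, so that it passes over a cover fully home but is blocked by one standing proud.
- lever_tab (a point): Top of the round upright steel post on the lever, 16 mm thick, 50 mm from the pivot. This point is 53.5 mm above the face; the post rises 39 mm out of the lever's arm.
- turntable: Small stainless turntable, a bystander fixture: 170 mm across, top 35 mm high, carrying three small jars, 104 mm high in all. Origin: centre of its underside.
- scoop: Grey plastic scoop, a bystander, 190 mm long (x), 70 mm wide, 34 mm high. Origin under its middle.
- cup: White ceramic espresso cup, a bystander, 64 mm across, 60 mm high, handle to its +y. Origin: centre of its underside.
- brush: Basting brush with black silicone tip, a bystander, 180 mm long (x), 38 mm wide, 16 mm high. Origin under its middle.
- fork: Short stainless grill fork, a bystander, 200 mm long (x), 34 mm wide, 12 mm high. Origin under its middle.
There are look-alikes about, which are no part of the job. Leave any yellow look-alike of the cover alone.

How it is judged:
By the outcome, as a careful person would: the job done as asked, in the order asked, and still so for the second after the job is handed in, with the robot touching nothing.
It also fails if it takes over 67 s, if anything falls off the work surface, if the arm or the gripper's body presses on something with over 40 N, if the wrist force passes 120 N, or if a joint passes its speed limit or range.

## Working session

There is one attempt and no reset: what is moved stays moved. The work goes in short steps, Python scripts to look and compute and a tool call to move; the robot and the scene stay as the last step left them, time stands still between calls to the robot, and variables do not carry over. Pictures are saved under pics/ and viewed, at most 10 in all, crops included, and the job is handed in when it is done.

Besides the shell and the picture viewer there is one more tool, called after "Call:" by a JSON object that holds its "fn" and its "kwargs", one argument or row to a line. play_rows: Moves the arm, as the interface text tells. Its arguments: {"type":"object","properties":{"rows":{"type":"array"}},"required":["rows"]}

```bash
mkdir -p pics; python3 - <<'E'
from cell import env
import cv2, numpy as np
s=env.observe()
print({k:np.round(v,3).tolist() for k,v in s.items()})
for n in("scene","top"):
    d=env.get_image(n); cv2.imwrite(f"pics/{n}0.png",d["color"][:,:,::-1])
    print(n,d["vertical_fov"],d["cx"],d["cy"],np.round(d["world_from_camera"],4).tolist())
    np.savez(f"{n}.npz",**d)
E
```

```text
{'time_s': 0.0, 'qpos': [1.09, 0.522, -0.036, 1.6, 0.021, 1.021, -0.113], 'joint_vel': [0.0, -0.0, -0.0, -0.001, 0.001, -0.0, -0.0], 'effort': [-0.0, -92.71, 1.98, -36.993, 0.018, 0.008, -0.0], 'eef_pos': [0.249, -0.573, 0.231], 'tcp_rot': [[0.917, 0.399, -0.001], [0.399, -0.917, 0.001], [-0.0, -0.001, -1.0]], 'force': [-0.01, 1.076, 0.512], 'wrist_torque': [-0.049, 0.0, -0.011], 'grasp_force': 0.0, 'width': 1.002}
scene 44.429445914777936 327.5794298545763 210.51747657185047 [[0.8289, 0.4893, -0.2711, 0.8944], [0.5592, -0.7121, 0.4244, -0.6107], [0.0146, -0.5034, -0.8639, 1.5234], [0.0, 0.0, 0.0, 1.0]]
top 51.574315110820294 321.2816488421187 206.2818577821099 [[0.0284, -0.9937, 0.1083, 0.3421], [-0.9994, -0.0301, -0.0144, 0.0933], [0.0176, -0.1078, -0.994, 1.3837], [0.0, 0.0, 0.0, 1.0]]
```

View pics/scene0.png

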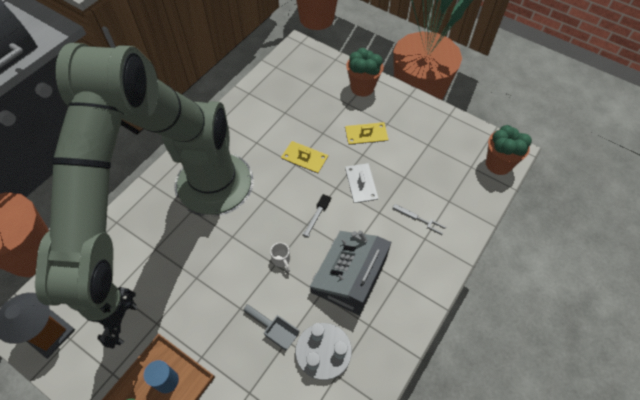

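View pics/top0.png

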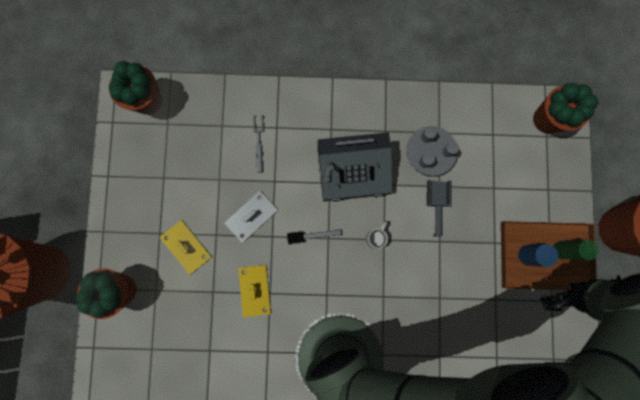

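The scene shows one bare-metal plate (top 250,216; scene 362,182) and two yellow look-alikes (top 186,247 and 255,291; scene 305,156 and 367,133). The bare-metal one fits "aluminium". The toolbox is at top (357,166), scene (351,270), and its lever appears swung down-slope or sideways. I'll confirm that in an enlarged crop.

```bash
cat > crop.py <<'E'
import cv2, numpy as np
def crop(img,u0,v0,w,h,k):
    c=cv2.resize(img[v0:v0+h,u0:u0+w],None,fx=k,fy=k,interpolation=cv2.INTER_CUBIC)
    for u in range(u0-u0%-10,u0+w,10):
        cv2.line(c,(int((u-u0+.5)*k),0),(int((u-u0+.5)*k),5 if u%50 else 12),(0,0,255),1)
        if u%20==0: cv2.putText(c,str(u),(int((u-u0)*k)-8,22),0,.35,(0,0,255),1)
    for v in range(v0-v0%-10,v0+h,10):
        cv2.line(c,(0,int((v-v0+.5)*k)),(5,int((v-v0+.5)*k)),(0,0,255),1)
        cv2.putText(c,str(v),(7,int((v-v0+.5)*k)+4),0,.35,(0,0,255),1)
    return c
E
python3 - <<'E'
from crop import *
t=np.load("top.npz")["color"][:,:,::-1]; s=np.load("scene.npz")["color"][:,:,::-1]
a=np.hstack([crop(t,315,128,80,60*5//4,5),crop(s,308,228,80,75,5)])
b=np.hstack([crop(t,215,185,80,45,5),np.zeros((225,400,3),np.uint8)])
b=np.hstack([crop(t,215,186,80,60,4),crop(s,335,155,80,60,4)]) 
b=cv2.copyMakeBorder(b,0,0,0,800-b.shape[1],0)
o=np.vstack([a,b])[:600]
g=(255*(o/255.)**.7).astype(np.uint8); cv2.imwrite("pics/c1.png",g[:600]); print(o.shape)
E
```

```text
(600, 800, 3)
```

View pics/c1.png

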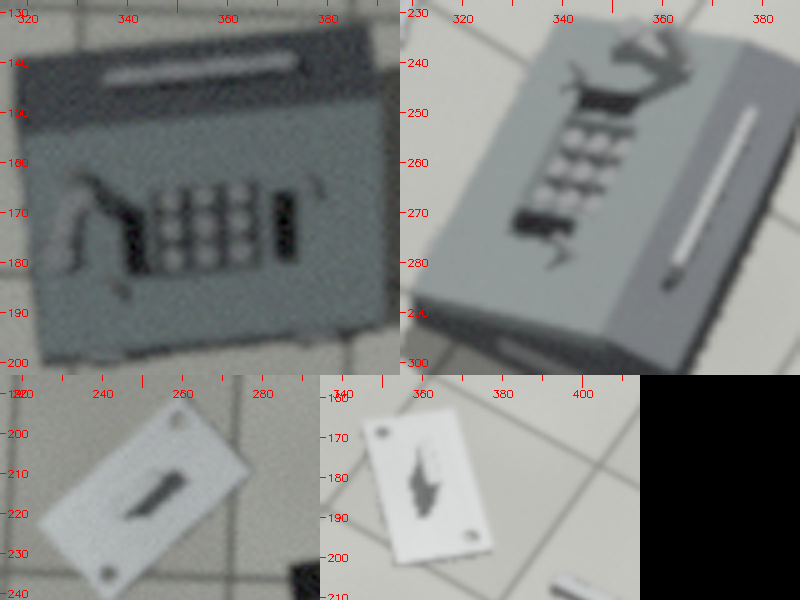

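The toolbox crop shows pins at top px (339,186) and (378,165), catches at (341,172) and (371,172), and the lever pivot near (328,180). The lever points up-slope with a lean to the right. The metal plate has holes at top px (259,197) and (241,235) and a bar handle, so it is the cover. Next I'll fit poses.

```bash
cat > geo.py <<'E'
import numpy as np, cv2
from scipy.optimize import least_squares
from scipy.spatial.transform import Rotation as R
C={}
for n in("top","scene"):
    d=np.load(n+".npz"); f=200/np.tan(np.radians(float(d["vertical_fov"]))/2)
    C[n]=(f,float(d["cx"]),float(d["cy"]),np.linalg.inv(d["world_from_camera"]))
def proj(n,P):
    f,cx,cy,M=C[n]; p=np.atleast_2d(P)@M[:3,:3].T+M[:3,3]
    return np.c_[f*p[:,0]/p[:,2]+cx,f*p[:,1]/p[:,2]+cy]
def ray_z(n,uv,z):
    f,cx,cy,M=C[n]; W=np.linalg.inv(M); r=W[:3,:3]@[(uv[0]-cx)/f,(uv[1]-cy)/f,1]
    return W[:3,3]+r*(z-W[2,3])/r[2]
def place(q,P):
    return np.atleast_2d(P)@R.from_euler('z',q[2]).as_matrix().T+[q[0],q[1],0]
TILT=R.from_euler('y',-30,degrees=True).as_matrix()  # seat x up the slope
def seat2box(P): return np.atleast_2d(P)@TILT.T+[-.02505,0,.0925]
def fit(model,obs,q0):  # obs: list (cam, pts idx, uv)
    P={n:np.array([model[k] for k in o]) for n,o in obs.items()}
    U={n:np.array([o[k] for k in o]) for n,o in obs.items()}
    r=least_squares(lambda q:np.concatenate([(proj(n,place(q,P[n]))-U[n]).ravel() for n in obs]),q0,loss='soft_l1')
    for n in obs: print(n,dict(zip(obs[n],np.round(proj(n,place(r.x,P[n]))-U[n],1).tolist())))
    return r.x
E
python3 - <<'E'
from geo import *
e=.13-.075
B=dict(fl=[-.09,.112,.055],fr=[-.09,-.112,.055],rl=[.04,.112,.13],rr=[.04,-.112,.13],bl=[.09,.112,.13],br=[.09,-.112,.13])
B['pl']=seat2box([-.028,.064,.022])[0];B['pr']=seat2box([.028,-.064,.022])[0]
B['cl']=seat2box([0,.048,.008])[0];B['cr']=seat2box([0,-.048,.008])[0]
obs={"top":dict(fl=(322.9,200.7),fr=(391.9,192.9),rl=(318.9,154.9),rr=(390.5,146.9),bl=(317.3,138.9),br=(388.5,132.5),cr=(371.5,172.5),cl=(341.3,175.8)),
"scene":dict(fr=(309.9,285.9),rr=(348.5,294.1),br=(360.5,301.5),rl=(376.5,235.9),fl=(336.5,230.5))}
qb=fit(B,obs,[.6,0,0]);print("box",qb)
for n in C: print(n,"pins",proj(n,place(qb,[B['pl'],B['pr']])).round(1).tolist())
# cover
K={}
for n,roi in(("top",(215,185,70,60)),("scene",(335,155,60,55))):
    u,v,w,h=roi; im=np.load(n+".npz")["color"][v:v+h,u:u+w]
    g=cv2.GaussianBlur(cv2.cvtColor(im,cv2.COLOR_RGB2GRAY),(0,0),.8)
    t,m=cv2.threshold(g,0,255,cv2.THRESH_OTSU)
    c=max(cv2.findContours(m,cv2.RETR_EXTERNAL,cv2.CHAIN_APPROX_NONE)[0],key=cv2.contourArea)
    r=cv2.minAreaRect(c);print(n,t,r[0][0]+u,r[0][1]+v,r[1]);print((cv2.boxPoints(r)+[u,v]).round(1).tolist())
x,y,z=.045,.08,.006
V=dict(a=[x,y,z],b=[x,-y,z],c=[-x,-y,z],d=[-x,y,z],h1=[-.028,.064,z],h2=[.028,-.064,z])
# top: h1,h2 assignment
px=lambda X,Y,o,u0,v0:(u0+(X-o)/4-.5,v0+(Y-375)/4-.5)
T=lambda X,Y:px(X,Y,0,215,186);S=lambda X,Y:px(X,Y,320,335,155)
obs={"top":dict(h1=T(178,420),h2=T(108,573),d=T(178,400),a=T(38,523),b=T(108,598),c=T(250,470)),
"scene":dict(h1=S(382,432),h2=S(472,535),d=S(362,424),a=S(398,565),b=S(494,549),c=S(458,408))}
for n in obs:print(n,{k:ray_z(n,w,.006).round(4).tolist() for k,w in obs[n].items()})
E
```

```text
top {'fl': [0.2, -1.1], 'fr': [-0.3, -0.8], 'rl': [0.0, 0.2], 'rr': [0.1, 0.5], 'bl': [-0.2, 0.5], 'br': [0.0, -0.7], 'cr': [0.1, 0.8], 'cl': [0.1, 0.7]}
scene {'fr': [-0.9, 0.0], 'rr': [-1.2, 0.6], 'br': [2.0, 0.3], 'rl': [0.0, -0.8], 'fl': [2.5, -0.3]}
box [ 0.61357692 -0.029532    0.14106811]
top pins [[337.5, 186.9], [377.2, 165.7]]
scene pins [[341.5, 239.3], [338.4, 274.8]]
top 130.0 249.42271423339844 216.1688461303711 (27.103445053100586, 48.03448486328125)
[[222.7, 222.9], [257.5, 189.8], [276.2, 209.4], [241.4, 242.5]]
scene 183.0 361.887638092041 181.6797752380371 (37.25172424316406, 24.359779357910156)
[[345.8, 166.3], [369.6, 160.8], [377.9, 197.1], [354.2, 202.6]]
top {'h1': [0.5179, 0.2827, 0.006], 'h2': [0.3885, 0.3348, 0.006], 'd': [0.5348, 0.2834, 0.006], 'a': [0.4282, 0.3947, 0.006], 'b': [0.3679, 0.3338, 0.006], 'c': [0.4777, 0.2209, 0.006]}
scene {'h1': [0.3858, 0.334, 0.006], 'h2': [0.5158, 0.2841, 0.006], 'd': [0.3653, 0.331, 0.006], 'a': [0.4771, 0.2186, 0.006], 'b': [0.5402, 0.2826, 0.006], 'c': [0.4304, 0.3986, 0.006]}
```

```bash
python3 - <<'E'
from geo import *
qb=np.array([0.6136,-0.0295,0.141])
x,y,z=.045,.08,.006
V=dict(a=[x,y,z],b=[x,-y,z],c=[-x,-y,z],d=[-x,y,z],h1=[-.028,.064,z],h2=[.028,-.064,z])
px=lambda X,Y,o,u0,v0:(u0+(X-o)/4-.5,v0+(Y-375)/4-.5)
T=lambda X,Y:px(X,Y,0,215,186);S=lambda X,Y:px(X,Y,320,335,155)
obs={"top":dict(h1=T(178,420),h2=T(108,573),d=T(178,400),c=T(38,523),b=T(108,598),a=T(250,470)),
"scene":dict(h2=S(382,432),h1=S(472,535),b=S(362,424),a=S(458,408) ,d=S(494,549),c=S(398,565))}
obs["scene"]["a"],obs["scene"]["c"]=obs["scene"]["a"],obs["scene"]["c"]
for o in [obs,{"top":obs["top"]},{"scene":{k:obs["scene"][k] for k in("h1","h2","b","d")}}]: print(fit(V,o,[.45,.3,-.8]).round(4))
for n,uv,zz in (("top",(378,237),.06),("scene",(280,250),.06),("top",(341,233),.01),("top",(295,238),.01)): print(ray_z(n,uv,zz).round(3))
L=lambda a:[[0,.097,.0085],[.05*np.cos(a),.097-.05*np.sin(a),.0145],[.05*np.cos(a),.097-.05*np.sin(a),.0535]]
ims={n:np.load(n+".npz")["color"][:,:,::-1] for n in C}
from crop import crop
for n in C:
  for a in(0,.3,.6,.9,-.3): print(n,a,proj(n,place(qb,seat2box(L(a)))).round(1).tolist())
E
```

```text
top {'h1': [-0.1, 0.1], 'h2': [0.4, 0.4], 'd': [-0.0, -1.8], 'c': [-0.6, 0.2], 'b': [0.3, 1.2], 'a': [0.3, 0.1]}
scene {'h2': [0.3, 0.3], 'h1': [0.3, 0.4], 'b': [-0.0, -0.5], 'a': [-14.7, 39.0], 'd': [0.4, -0.1], 'c': [14.0, -39.3]}
[ 0.4524  0.3083 -2.3525]
top {'h1': [0.0, 0.0], 'h2': [0.2, 0.1], 'd': [0.1, -1.9], 'c': [-0.7, -0.2], 'b': [-0.0, 1.0], 'a': [0.3, 0.1]}
[ 0.453   0.3085 -2.3614]
scene {'h1': [0.0, 0.4], 'h2': [0.1, 0.2], 'b': [-0.2, -0.5], 'd': [0.1, -0.2]}
[ 0.4517  0.308  -2.354 ]
[ 0.393 -0.11   0.06 ]
[ 0.39  -0.106  0.06 ]
[0.405 0.005 0.01 ]
[0.384 0.157 0.01 ]
top 0 [[326.0, 178.3], [324.8, 163.7], [325.8, 167.7]]
top 0.3 [[326.0, 178.3], [329.6, 163.9], [330.8, 167.9]]
top 0.6 [[326.0, 178.3], [334.1, 165.4], [335.4, 169.5]]
top 0.9 [[326.0, 178.3], [337.8, 168.2], [339.2, 172.3]]
top -0.3 [[326.0, 178.3], [320.1, 164.9], [321.0, 169.0]]
scene 0 [[354.3, 234.6], [366.4, 235.3], [361.6, 227.9]]
scene 0.3 [[354.3, 234.6], [363.9, 238.9], [359.1, 231.5]]
scene 0.6 [[354.3, 234.6], [360.5, 242.0], [355.7, 234.7]]
scene 0.9 [[354.3, 234.6], [356.5, 244.4], [351.6, 237.1]]
scene -0.3 [[354.3, 234.6], [367.6, 231.5], [362.9, 224.1]]
```

```bash
python3 - <<'E'
from geo import *; from crop import crop
qb=np.array([0.6136,-0.0295,0.141]); out=[]
for n,u,v in(("top",315,152),("scene",338,222)):
    im=np.load(n+".npz")["color"][:,:,::-1]; im=(255*(im/255.)**.7).astype(np.uint8)
    c=crop(im,u,v,40,30,10); d=c.copy()
    for a,col in((0,(0,0,255)),(.3,(0,255,0)),(.6,(255,0,0)),(.9,(0,255,255))):
        p=((proj(n,place(qb,seat2box([[0,.097,.0145],[.05*np.cos(a),.097-.05*np.sin(a),.0145],[.05*np.cos(a),.097-.05*np.sin(a),.0535]])))-[u-.5,v-.5])*10).astype(int)
        cv2.polylines(d,[p],False,col,2)
    out.append(np.hstack([c,d]))
cv2.imwrite("pics/lev.png",np.vstack(out))
E
```

```text
(no output)
```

View pics/lev.png

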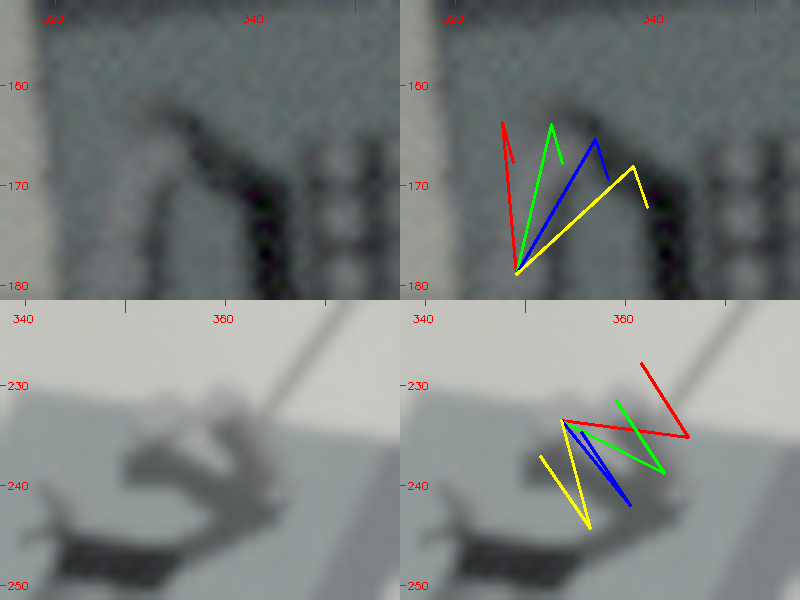

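The top view puts the lever arm from (326,180) to (331,163), and the scene view puts the post from (363,240) to (360,232). Both match the 0.3 rad overlay, so the lever is in the way and has to be opened first. I'll write a planning helper and go.

```bash
cat > plan.py <<'E'
import numpy as np, sys
from cell import env
from geo import *
QB=np.array([0.6136,-0.0295,0.141])
def bw(x,y,z): return place(QB,[[x,y,z]])[0]
def sw(x,y,n): return place(QB,seat2box([[x,y,n]]))[0]
def yaw(r): return np.arctan2(r[1,0],r[0,0])
def state():
    s=env.observe(); p,y=np.array(s["eef_pos"]),yaw(np.array(s["tcp_rot"]))
    b=R.from_euler('z',-QB[2]).apply(p-[QB[0],QB[1],0])
    print("t %.1f pos %s yaw %.3f box %s F %s w %.2f g %.0f"%(s["time_s"],p.round(4),y,b.round(4),np.round(s["force"],1),s["width"],s["grasp_force"]))
    return p,y
def plan(wps,claw,step=.045):
    """wps: list of (xyz,yaw)"""
    p,y=state(); rows=[]
    for P,Y in wps:
        D=np.array(P)-p; dy=(Y-y+np.pi)%(2*np.pi)-np.pi
        n=max(1,int(np.ceil(max(np.linalg.norm(D)/step,abs(dy)/.14))))
        for i in range(n):
            d=(np.array(P)-p)/(n-i); s=-((Y-y+np.pi)%(2*np.pi)-np.pi)/(n-i)
            c,q=np.cos(y),np.sin(y); ex=np.array([c,q,0]);ey=np.array([q,-c,0])
            r=[round(float(d@ex)*1000),round(float(d@ey)*1000),round(float(-d[2])*1000),round(float(s),2),claw]
            rows.append(r); p=p+(r[0]*ex+r[1]*ey)/1000-[0,0,r[2]/1000]; y-=r[3]
    while len(rows)%5: rows.append([0,0,0,0,claw])
    for i in range(0,len(rows),5): print(rows[i:i+5])
    print("end",p.round(4),round(y,3))
E
python3 - <<'E'
from plan import *
print(bw(-.003,.051,.142))
plan([(bw(-.003,.051,.25),1.712),(bw(-.003,.051,.142),1.712)],0)
E
```

```text
[0.60346258 0.02057227 0.142     ]
t 0.1 pos [ 0.2495 -0.5727  0.2308] yaw 0.411 box [-0.4369 -0.4867  0.2308] F [ 0.3  0.9 -0.1] w 1.00 g 0
[[35, -25, -1, -0.08, 0], [37, -22, -1, -0.08, 0], [39, -19, -1, -0.08, 0], [40, -16, -1, -0.08, 0], [41, -13, -1, -0.08, 0]]
[[42, -10, -1, -0.08, 0], [43, -6, -1, -0.08, 0], [43, -3, -1, -0.08, 0], [43, 1, -1, -0.08, 0], [43, 4, -1, -0.08, 0]]
[[43, 8, -2, -0.08, 0], [42, 11, -1, -0.08, 0], [41, 14, -2, -0.09, 0], [39, 18, -1, -0.08, 0], [38, 21, -2, -0.09, 0]]
[[35, 24, -1, -0.08, 0], [0, 0, 36, -0.0, 0], [0, 0, 36, -0.0, 0], [0, 0, 36, -0.0, 0], [0, 0, 0, 0, 0]]
end [0.6032 0.0205 0.1418] 1.711
```

Call:
{"fn": "play_rows", "kwargs": {
  "rows": [
    [0,0,-45,0,0],
    [0,0,-45,0,0],
    [35,-25,0,-0.08,0],
    [37,-22,0,-0.08,0],
    [39,-19,0,-0.08,0]
  ]
}}

```text
time_s: 0.6
eef_pos: [0.3169, -0.4608, 0.3212]
tcp_rot: [[0.794, 0.608, -0.0], [0.608, -0.794, 0.0], [-0.0, -0.0, -1.0]]
force: [1.8, -0.4, -0.1]
width: 0.139
grasp_force: 0.0
```

Call:
{"fn": "play_rows", "kwargs": {
  "rows": [
    [40,-16,0,-0.08,0],
    [41,-13,0,-0.08,0],
    [42,-10,0,-0.08,0],
    [43,-6,0,-0.08,0],
    [43,-3,0,-0.08,0]
  ]
}}

```text
time_s: 1.1
eef_pos: [0.4268, -0.2748, 0.3213]
tcp_rot: [[0.494, 0.869, -0.0], [0.869, -0.494, -0.0], [-0.0, -0.0, -1.0]]
force: [1.2, 0.4, -0.0]
width: -0.002
grasp_force: 0.0
```

Call:
{"fn": "play_rows", "kwargs": {
  "rows": [
    [43,1,0,-0.08,0],
    [43,4,0,-0.08,0],
    [43,8,0,-0.08,0],
    [42,11,0,-0.08,0],
    [41,14,0,-0.08,0]
  ]
}}

```text
time_s: 1.6
eef_pos: [0.5377, -0.0887, 0.3212]
tcp_rot: [[0.117, 0.993, -0.0], [0.993, -0.117, -0.0], [-0.0, -0.0, -1.0]]
force: [0.3, -0.5, 0.2]
width: 0.001
grasp_force: 0.0
```

Call:
{"fn": "play_rows", "kwargs": {
  "rows": [
    [39,18,0,-0.08,0],
    [38,21,0,-0.08,0],
    [35,24,0,-0.08,0],
    [0,0,30,0,0],
    [0,0,30,0,0]
  ]
}}

```text
time_s: 2.1
eef_pos: [0.6052, 0.0208, 0.2603]
tcp_rot: [[-0.122, 0.993, 0.0], [0.993, 0.122, 0.001], [0.001, 0.001, -1.0]]
force: [0.6, 0.7, -1.0]
width: 0.002
grasp_force: 0.0
```

```bash
python3 - <<'E'
from plan import *
plan([(bw(-.003,.051,.142),1.712)],0)
E
```

```text
t 2.1 pos [0.6052 0.0208 0.2603] yaw 1.693 box [-0.0013  0.051   0.2603] F [ 0.6  0.7 -1. ] w 0.00 g 0
[[0, -1, 39, -0.01, 0], [0, 0, 40, -0.0, 0], [0, -1, 39, -0.01, 0], [0, 0, 0, 0, 0], [0, 0, 0, 0, 0]]
end [0.6032 0.0205 0.1423] 1.713
```

Call:
{"fn": "play_rows", "kwargs": {
  "rows": [
    [0,-1,39,-0.01,0],
    [0,0,40,0,0],
    [0,-1,39,-0.01,0],
    [4,0,0,0,0],
    [4,0,0,0,0]
  ]
}}

```text
time_s: 2.6
eef_pos: [0.6018, 0.0275, 0.144]
tcp_rot: [[-0.139, 0.99, -0.001], [0.99, 0.139, 0.0], [0.0, -0.001, -1.0]]
force: [-0.3, -0.4, 1.0]
width: -0.005
grasp_force: 0.0
```

Call:
{"fn": "play_rows", "kwargs": {
  "rows": [
    [4,0,0,0,0],
    [4,0,0,0,0],
    [4,0,0,0,0],
    [4,0,0,0,0],
    [3,0,0,0,0]
  ]
}}

```text
time_s: 3.1
eef_pos: [0.6008, 0.0452, 0.1456]
tcp_rot: [[-0.138, 0.99, 0.005], [0.99, 0.138, -0.001], [-0.002, 0.004, -1.0]]
force: [4.8, -5.8, 3.4]
width: -0.003
grasp_force: 3.4
```

```bash
python3 - <<'E'
from plan import *
state()
E
```

```text
t 3.1 pos [0.6008 0.0452 0.1456] yaw 1.710 box [-0.0021  0.0758  0.1456] F [ 4.8 -5.8  3.4] w -0.00 g 3
```

Call:
{"fn": "play_rows", "kwargs": {
  "rows": [
    [2,0,0,0,0],
    [2,0,0,0,0],
    [0,0,0,0,0],
    [0,0,0,0,0],
    [0,0,0,0,0]
  ]
}}

```text
time_s: 3.6
eef_pos: [0.6002, 0.0484, 0.1455]
tcp_rot: [[-0.138, 0.99, 0.004], [0.99, 0.138, -0.002], [-0.002, 0.004, -1.0]]
force: [4.6, -9.0, 4.1]
width: 0.003
grasp_force: 4.7
```

```bash
python3 - <<'E'
from plan import *
state()
E
```

```text
t 3.6 pos [0.6002 0.0484 0.1455] yaw 1.709 box [-0.0023  0.079   0.1455] F [ 4.6 -9.   4.1] w 0.00 g 5
```

Call:
{"fn": "play_rows", "kwargs": {
  "rows": [
    [-15,0,0,0,0],
    [0,0,-40,0,0],
    [0,0,-45,0,0],
    [0,0,0,0,1],
    [0,0,0,0,1]
  ]
}}

```text
time_s: 4.1
eef_pos: [0.6012, 0.0343, 0.2302]
tcp_rot: [[-0.139, 0.99, 0.003], [0.99, 0.139, -0.0], [-0.0, 0.003, -1.0]]
force: [-0.3, 0.2, -1.1]
width: 0.332
grasp_force: 0.0
```

```bash
python3 - <<'E'
from plan import *
plan([([.4524,.3083,.15],.787),([.4524,.3083,.07],.787)],1)
E
```

```text
t 4.1 pos [0.6012 0.0343 0.2302] yaw 1.710 box [-0.0033  0.065   0.2302] F [-0.3  0.2 -1.1] w 0.33 g 0
[[36, -14, 10, 0.12, 1], [35, -18, 10, 0.11, 1], [32, -22, 10, 0.12, 1], [30, -25, 10, 0.11, 1], [27, -28, 10, 0.12, 1]]
[[23, -31, 10, 0.11, 1], [19, -34, 10, 0.12, 1], [16, -36, 10, 0.11, 1], [0, 0, 40, 0.0, 1], [0, 0, 40, 0.0, 1]]
end [0.4529 0.3085 0.0702] 0.79
```

Call:
{"fn": "play_rows", "kwargs": {
  "rows": [
    [36,-14,10,0.12,1],
    [35,-18,10,0.11,1],
    [32,-22,10,0.12,1],
    [30,-25,10,0.11,1],
    [27,-28,10,0.12,1]
  ]
}}

```text
time_s: 4.6
eef_pos: [0.5066, 0.2067, 0.1775]
tcp_rot: [[0.43, 0.903, -0.001], [0.903, -0.43, -0.0], [-0.001, -0.001, -1.0]]
force: [1.5, 0.9, -0.1]
width: 1.003
grasp_force: 0.0
```

Call:
{"fn": "play_rows", "kwargs": {
  "rows": [
    [23,-31,10,0.11,1],
    [19,-34,10,0.12,1],
    [16,-36,10,0.11,1],
    [0,0,40,0,1],
    [0,0,40,0,1]
  ]
}}

```text
time_s: 5.1
eef_pos: [0.4516, 0.31, 0.0674]
tcp_rot: [[0.702, 0.712, 0.001], [0.712, -0.702, 0.001], [0.001, -0.0, -1.0]]
force: [0.7, -0.0, -0.1]
width: 1.0
grasp_force: 0.0
```

```bash
python3 - <<'E'
from plan import *; from crop import crop
plan([([.4524,.3083,.013],.787)],1)
o=[]
for n,u,v in(("top",310,130),("scene",320,222)):
    o.append(crop((255*(env.get_image(n)["color"][:,:,::-1]/255.)**.7).astype(np.uint8),u,v,80,60,5))
cv2.imwrite("pics/l2.png",np.hstack(o))
t=env.get_image("top")["color"][:,:,::-1]; s=env.get_image("scene")["color"][:,:,::-1]
cv2.imwrite("pics/l2.png",np.vstack([np.hstack(o),np.hstack([crop(t,205,170,100,75,4),crop(s,315,140,100,75,4)])]))
E
```

```text
t 5.1 pos [0.4516 0.31   0.0674] yaw 0.793 box [-0.1127  0.3589  0.0674] F [ 0.7 -0.  -0.1] w 1.00 g 0
[[0, 1, 27, 0.0, 1], [-1, 1, 27, 0.01, 1], [0, 0, 0, 0, 1], [0, 0, 0, 0, 1], [0, 0, 0, 0, 1]]
end [0.4523 0.3079 0.0134] 0.783
```

View pics/l2.png

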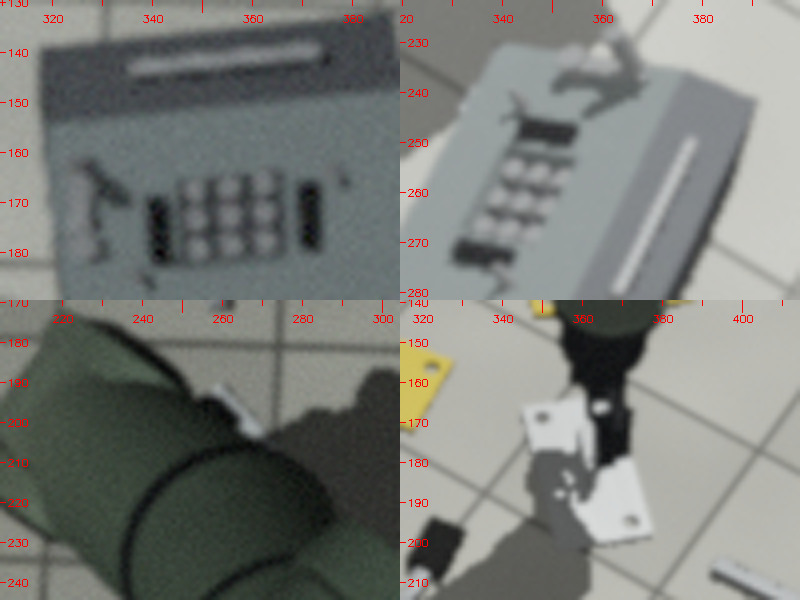

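The lever arm is now vertical in the top view, from (327,180) to (326,163), so it is open. The gripper stands over the cover's bar handle. Now to descend and grip.

Call:
{"fn": "play_rows", "kwargs": {
  "rows": [
    [0,1,27,0,1],
    [-1,1,27,0.01,1],
    [0,0,0,0,0],
    [0,0,0,0,0],
    [0,0,0,0,0]
  ]
}}

```text
time_s: 5.8
eef_pos: [0.4538, 0.3076, 0.0167]
tcp_rot: [[0.71, 0.704, 0.002], [0.704, -0.71, 0.002], [0.003, 0.0, -1.0]]
force: [-7.5, -3.8, 24.8]
width: 0.548
grasp_force: 57.6
```

Call:
{"fn": "play_rows", "kwargs": {
  "rows": [
    [0,0,0,0,0],
    [0,0,-20,0,0],
    [0,0,-40,0,0],
    [0,0,-40,0,0],
    [0,0,-20,0,0]
  ]
}}

```text
time_s: 6.3
eef_pos: [0.4538, 0.3076, 0.139]
tcp_rot: [[0.71, 0.704, 0.004], [0.704, -0.71, 0.003], [0.005, 0.001, -1.0]]
force: [0.1, 0.7, -4.3]
width: 0.545
grasp_force: 63.8
```

```bash
python3 - <<'E'
from plan import *; from crop import crop
state()
print(bw(-.09,0,.055),bw(-.09,.04,.055))
s=env.get_image("scene")["color"][:,:,::-1]; t=env.get_image("top")["color"][:,:,::-1]
cv2.imwrite("pics/g1.png",np.hstack([crop(t,205,150,100,100,4),crop(s,320,120,100,100,4)]))
E
```

```text
t 6.3 pos [0.4538 0.3076 0.139 ] yaw 0.781 box [-0.1108  0.3562  0.139 ] F [ 0.1  0.7 -4.3] w 0.55 g 64
[ 0.52449316 -0.04214799  0.055     ] [ 0.51887183 -0.00254496  0.055     ]
```

View pics/g1.png

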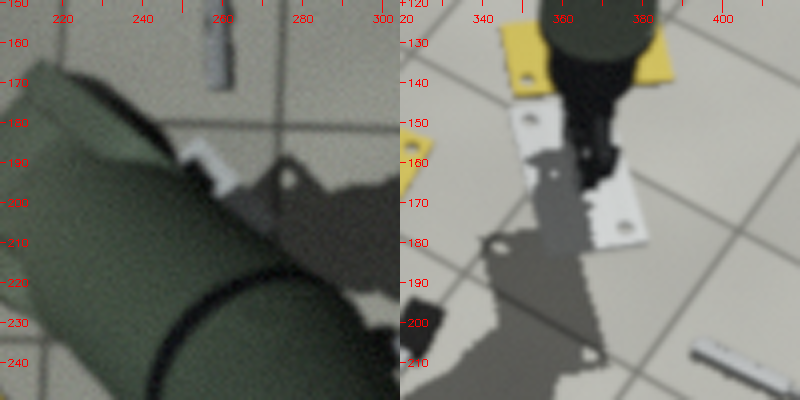

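The picture shows the cover held by its bar and level. The 25 N upward push while closing means the fingertips press on the plate, reaching about 11 mm past the TCP reading. That would stop the plate pivoting, so I'll set it down and regrip 11 mm higher.

Call:
{"fn": "play_rows", "kwargs": {
  "rows": [
    [0,0,45,0,0],
    [0,0,45,0,0],
    [0,0,25,0,0],
    [0,0,6,0,0],
    [0,0,0,0,1]
  ]
}}

```text
time_s: 6.9
eef_pos: [0.4524, 0.3066, 0.0126]
tcp_rot: [[0.71, 0.704, -0.001], [0.704, -0.71, -0.001], [-0.001, -0.0, -1.0]]
force: [-0.1, 0.1, 0.3]
width: 0.701
grasp_force: 0.0
```

Call:
{"fn": "play_rows", "kwargs": {
  "rows": [
    [0,0,0,0,1],
    [0,0,-5,0,1],
    [0,0,-6,0,1],
    [0,0,0,0,0],
    [0,0,0,0,0]
  ]
}}

```text
time_s: 7.4
eef_pos: [0.4531, 0.3069, 0.0247]
tcp_rot: [[0.711, 0.704, 0.001], [0.704, -0.711, 0.0], [0.001, 0.0, -1.0]]
force: [0.0, -0.3, 0.0]
width: 0.693
grasp_force: 0.0
```

Call:
{"fn": "play_rows", "kwargs": {
  "rows": [
    [0,0,0,0,0],
    [0,0,0,0,0],
    [0,0,-15,0,0],
    [0,0,-40,0,0],
    [0,0,-45,0,0]
  ]
}}

```text
time_s: 7.9
eef_pos: [0.4518, 0.3063, 0.1251]
tcp_rot: [[0.71, 0.704, -0.003], [0.704, -0.71, -0.001], [-0.003, -0.001, -1.0]]
force: [0.7, -0.2, -4.7]
width: 0.541
grasp_force: 63.9
```

```bash
python3 - <<'E'
from plan import *
# tilt station: plate centre 33mm in front of box front edge, y_box +40
plan([(bw(-.123,.04,.14),.141)],0)
E
```

```text
t 7.9 pos [0.4518 0.3063 0.1251] yaw 0.781 box [-0.113   0.3552  0.1251] F [ 0.7 -0.2 -4.7] w 0.54 g 64
[[-25, 31, -2, 0.08, 0], [-22, 33, -2, 0.08, 0], [-19, 34, -2, 0.08, 0], [-16, 36, -2, 0.08, 0], [-14, 37, -2, 0.08, 0]]
[[-11, 38, -2, 0.08, 0], [-7, 39, -1, 0.08, 0], [-5, 39, -2, 0.08, 0], [0, 0, 0, 0, 0], [0, 0, 0, 0, 0]]
end [ 0.486  -0.0077  0.1401] 0.141
```

```bash
python3 - <<'E'
from plan import *
plan([(bw(-.132,.04,.14),.141),(bw(-.132,.04,.085),.141)],0)
E
```

```text
t 7.9 pos [0.4518 0.3063 0.1251] yaw 0.781 box [-0.113   0.3552  0.1251] F [ 0.7 -0.2 -4.7] w 0.54 g 64
[[-25, 30, -2, 0.08, 0], [-23, 32, -2, 0.08, 0], [-20, 34, -2, 0.08, 0], [-18, 35, -2, 0.08, 0], [-15, 37, -2, 0.08, 0]]
[[-12, 38, -2, 0.08, 0], [-8, 38, -1, 0.08, 0], [-6, 40, -2, 0.08, 0], [0, 0, 28, 0.0, 0], [0, -1, 27, 0.0, 0]]
end [ 0.4769 -0.008   0.0851] 0.141
```

Call:
{"fn": "play_rows", "kwargs": {
  "rows": [
    [-25,30,-2,0.08,0],
    [-23,32,-2,0.08,0],
    [-20,34,-2,0.08,0],
    [-18,35,-2,0.08,0],
    [-15,37,-2,0.08,0]
  ]
}}

```text
time_s: 8.4
eef_pos: [0.468, 0.1088, 0.135]
tcp_rot: [[0.93, 0.369, 0.0], [0.369, -0.93, 0.0], [0.0, -0.0, -1.0]]
force: [2.0, -0.8, -4.2]
width: 0.54
grasp_force: 64.0
```

Call:
{"fn": "play_rows", "kwargs": {
  "rows": [
    [-12,38,-2,0.08,0],
    [-8,38,-1,0.08,0],
    [-6,40,-2,0.08,0],
    [0,0,28,0,0],
    [0,-1,27,0,0]
  ]
}}

```text
time_s: 8.9
eef_pos: [0.4782, -0.0089, 0.0847]
tcp_rot: [[0.991, 0.137, 0.002], [0.137, -0.991, 0.0], [0.002, 0.0, -1.0]]
force: [1.0, 0.5, -4.0]
width: 0.545
grasp_force: 64.0
```

```bash
python3 - <<'E'
from plan import *
plan([(bw(-.132,.04,.061),.141)],0,.006)
E
```

```text
t 8.9 pos [ 0.4782 -0.0089  0.0847] yaw 0.138 box [-0.1312  0.0394  0.0847] F [ 1.   0.5 -4. ] w 0.54 g 64
[[0, 0, 6, -0.0, 0], [0, 0, 6, -0.0, 0], [0, 0, 6, -0.0, 0], [-1, -1, 6, -0.0, 0], [0, 0, 0, 0, 0]]
end [ 0.4771 -0.008   0.0607] 0.138
```

Call:
{"fn": "play_rows", "kwargs": {
  "rows": [
    [0,0,4,0,0],
    [0,0,4,0,0],
    [0,0,4,0,0],
    [0,0,3,0,0],
    [0,0,3,0,0]
  ]
}}

```text
time_s: 9.4
eef_pos: [0.478, -0.0074, 0.0667]
tcp_rot: [[0.99, 0.14, 0.001], [0.14, -0.99, 0.0], [0.001, 0.0, -1.0]]
force: [-0.5, -0.4, -4.0]
width: 0.546
grasp_force: 64.0
```

```bash
python3 - <<'E'
from plan import *
state(); print(env.observe()["wrist_torque"])
E
```

```text
t 9.4 pos [ 0.478  -0.0074  0.0667] yaw 0.141 box [-0.1311  0.041   0.0667] F [-0.5 -0.4 -4. ] w 0.55 g 64
[-0.04935013  0.14737089 -0.02913961]
```

No contact, so the edge must have passed just in front of the box. I'll go up, 7 mm further in, and down again.

Call:
{"fn": "play_rows", "kwargs": {
  "rows": [
    [0,0,-22,0,0],
    [7,0,0,0,0],
    [0,0,5,0,0],
    [0,0,5,0,0],
    [0,0,3,0,0]
  ]
}}

```text
time_s: 9.9
eef_pos: [0.4822, -0.0068, 0.0741]
tcp_rot: [[0.99, 0.14, -0.005], [0.14, -0.99, -0.001], [-0.005, 0.0, -1.0]]
force: [-18.6, -1.2, 17.4]
width: 0.538
grasp_force: 66.3
```

```bash
python3 - <<'E'
from plan import *
from crop import crop
state(); print(env.observe()["wrist_torque"])
s=env.get_image("scene")["color"][:,:,::-1]; t=env.get_image("top")["color"][:,:,::-1]
cv2.imwrite("pics/g2.png",np.hstack([crop(t,300,150,100,100,4),crop(s,270,200,100,100,4)]))
E
```

```text
t 9.9 pos [ 0.4822 -0.0068  0.0741] yaw 0.141 box [-0.1269  0.0409  0.0741] F [-18.6  -1.2  17.4] w 0.54 g 66
[-0.15909381  3.58487446  0.00591036]
```

View pics/g2.png

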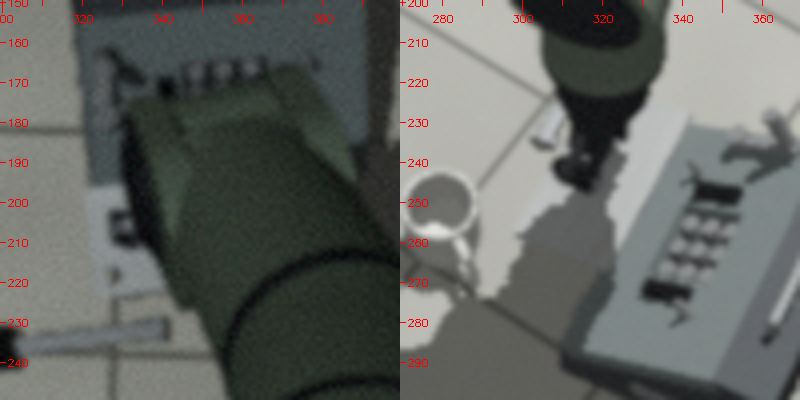

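The picture shows the plate edge just catching the box's front edge near scene (325,255), and it is being pushed back. I'll go up, further in, and down again.

Call:
{"fn": "play_rows", "kwargs": {
  "rows": [
    [0,0,-20,0,0],
    [9,0,0,0,0],
    [0,0,7,0,0],
    [0,0,5,0,0],
    [0,0,3,0,0]
  ]
}}

```text
time_s: 10.5
eef_pos: [0.4918, -0.0055, 0.0786]
tcp_rot: [[0.99, 0.14, -0.004], [0.14, -0.99, -0.001], [-0.004, 0.0, -1.0]]
force: [-11.0, -1.8, 11.2]
width: 0.54
grasp_force: 65.6
```

```bash
python3 - <<'E'
from plan import *
state()
E
```

```text
t 10.5 pos [ 0.4918 -0.0055  0.0786] yaw 0.141 box [-0.1172  0.0409  0.0786] F [-11.   -1.8  11.2] w 0.54 g 66
```

Call:
{"fn": "play_rows", "kwargs": {
  "rows": [
    [0,0,3,0,0],
    [0,0,3,0,0],
    [0,0,3,0,0],
    [0,0,3,0,0],
    [0,0,0,0,0]
  ]
}}

```text
time_s: 11.0
eef_pos: [0.4909, -0.0056, 0.0666]
tcp_rot: [[0.99, 0.141, -0.005], [0.141, -0.99, -0.001], [-0.005, 0.0, -1.0]]
force: [-12.0, -1.0, 9.2]
width: 0.54
grasp_force: 60.1
```

```bash
python3 - <<'E'
from plan import *
state()
E
```

```text
t 11.0 pos [ 0.4909 -0.0056  0.0666] yaw 0.141 box [-0.1181  0.0409  0.0666] F [-12.   -1.    9.2] w 0.54 g 60
```

Call:
{"fn": "play_rows", "kwargs": {
  "rows": [
    [0,0,-30,0,0],
    [0,0,-45,0,0],
    [0,0,-45,0,0],
    [0,0,-20,0,0],
    [0,0,0,0,0]
  ]
}}

```text
time_s: 11.5
eef_pos: [0.4945, -0.0053, 0.2097]
tcp_rot: [[0.99, 0.14, 0.003], [0.14, -0.99, 0.0], [0.003, 0.0, -1.0]]
force: [-0.1, 0.7, -4.1]
width: 0.543
grasp_force: 63.4
```

```bash
python3 - <<'E'
from plan import *
from crop import crop
p,y=state()
s=env.get_image("scene")["color"][:,:,::-1]; t=env.get_image("top")["color"][:,:,::-1]
np.savez("tilt.npz",p=p,y=y)
S=crop(s,275,185,80,100,5);T=crop(t,310,150,80,100,5)
for ph,col in((20,(0,255,0)),(30,(0,0,255)),(40,(255,0,0))):
    M=R.from_euler('z',y).as_matrix()@R.from_euler('y',-ph,degrees=True).as_matrix()
    P=np.array([[.045,.08,0],[.045,-.08,0],[-.045,-.08,0],[-.045,.08,0]])-[0,0,.03]
    P=P@M.T+p+[0,0,.0113]
    for c,n,o in((S,"scene",(275,185)),(T,"top",(310,150))):
        cv2.polylines(c,[((proj(n,P)-o+.5)*5).astype(int)],True,col,1)
cv2.imwrite("pics/g3.png",np.hstack([T,S]))
E
```

```text
t 11.5 pos [ 0.4945 -0.0053  0.2097] yaw 0.140 box [-0.1145  0.0407  0.2097] F [-0.1  0.7 -4.1] w 0.54 g 63
```

View pics/g3.png

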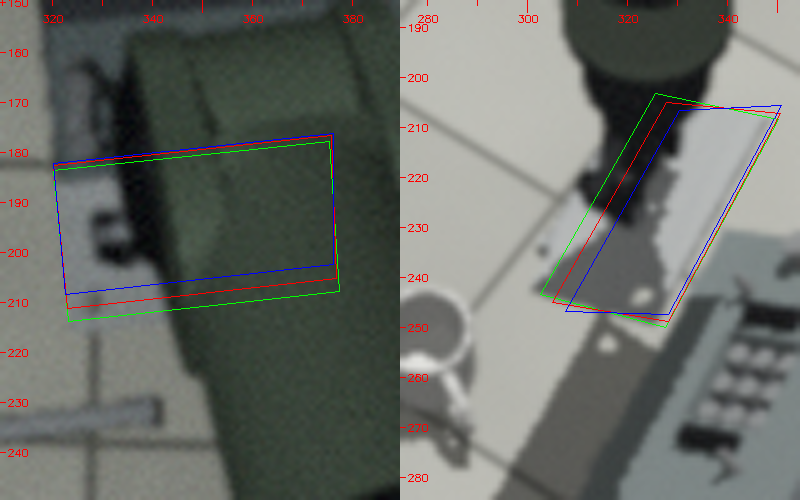

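```bash
python3 - <<'E'
from plan import *
d=np.load("tilt.npz");p=d["p"];y=float(d["y"])
ob=[("scene",[-.045,-.08,.006],(302.5,243)),("scene",[.045,-.08,.003],(327.5,250)),("scene",[.028,-.064,.006],(324,244)),("scene",[.045,.08,.006],(350.3,207.5)),
("top",[-.045,.08,.006],(322.5,213.3)),("top",[.045,.08,.006],(319.7,183.5))]
def pt(q,P):
    M=R.from_euler('z',y).as_matrix()@R.from_euler('y',-q[0]).as_matrix()
    return (np.array(P)-[q[1],q[2],.036])@M.T+p+[0,0,.0113+q[3]]
def f(q): return np.concatenate([(proj(n,pt(q,P))[0]-uv) for n,P,uv in ob]+[[q[3]*500]])
r=least_squares(f,[.4,0,0,0]);print(np.degrees(r.x[0]),r.x,f(r.x).round(1))
E
```

```text
22.26843414737141 [ 3.88657495e-01  1.80794982e-03 -1.13513997e-03  3.56945227e-04] [ 0.4  0.3  0.3 -0.1  1.  -0.2 -0.4  0.3  0.4  0.5  0.2  0.5  0.2]
```

Call:
{"fn": "play_rows", "kwargs": {
  "rows": [
    [0,0,45,0,0],
    [0,0,45,0,0],
    [0,0,35,0,0],
    [0,0,10,0,0],
    [0,0,5,0,0]
  ]
}}

```text
time_s: 12.1
eef_pos: [0.4894, -0.0055, 0.0658]
tcp_rot: [[0.99, 0.141, -0.01], [0.141, -0.99, -0.001], [-0.01, -0.0, -1.0]]
force: [-24.1, 1.8, 11.8]
width: 0.542
grasp_force: 64.5
```

Call:
{"fn": "play_rows", "kwargs": {
  "rows": [
    [0,0,3,0,0],
    [0,0,3,0,0],
    [0,0,2,0,0],
    [0,0,0,0,0],
    [0,0,0,0,0]
  ]
}}

```text
time_s: 12.6
eef_pos: [0.4914, -0.0052, 0.0602]
tcp_rot: [[0.99, 0.141, -0.004], [0.141, -0.99, -0.0], [-0.004, -0.0, -1.0]]
force: [-13.3, 1.2, 11.7]
width: 0.538
grasp_force: 59.5
```

```bash
python3 - <<'E'
from plan import *
state()
E
```

```text
t 12.6 pos [ 0.4914 -0.0052  0.0602] yaw 0.141 box [-0.1176  0.0412  0.0602] F [-13.3   1.2  11.7] w 0.54 g 60
```

Call:
{"fn": "play_rows", "kwargs": {
  "rows": [
    [0,0,-30,0,0],
    [0,0,-45,0,0],
    [0,0,-45,0,0],
    [0,0,-25,0,0],
    [0,0,0,0,0]
  ]
}}

```text
time_s: 13.1
eef_pos: [0.495, -0.0052, 0.2085]
tcp_rot: [[0.99, 0.14, 0.005], [0.14, -0.99, 0.0], [0.005, 0.0, -1.0]]
force: [0.3, 0.1, -5.6]
width: 0.533
grasp_force: 64.1
```

```bash
python3 - <<'E'
from plan import *
p,y=state()
s=env.get_image("scene")["color"]; cv2.imwrite("pics/s4.png",s[:,:,::-1])
g=cv2.GaussianBlur(cv2.cvtColor(s,cv2.COLOR_RGB2GRAY).astype(np.float32),(0,0),.8)
gx,gy=cv2.Sobel(g,5,1,0)/8,cv2.Sobel(g,5,0,1)/8
def score(ph,dx,dy=-.0011):
    M=R.from_euler('z',y).as_matrix()@R.from_euler('y',-ph,degrees=True).as_matrix()
    tot=0
    for a,b in(([-.043,-.08,.006],[.043,-.08,.006]),([.045,-.075,.006],[.045,.075,.006])):
        P=(np.linspace(a,b,40)-[dx,dy,.036])@M.T+p+[0,0,.0113]; U=proj("scene",P).astype(np.float32)
        t=U[-1]-U[0];n=np.array([-t[1],t[0]])/np.linalg.norm(t)
        v=cv2.remap(gx,U[:,0],U[:,1],1)*n[0]+cv2.remap(gy,U[:,0],U[:,1],1)*n[1]
        tot+=abs(v.mean())
    return tot
L=sorted([(score(ph,dx,dy),ph,dx,dy) for ph in range(16,46,2) for dx in np.arange(-.004,.007,.001) for dy in(-.004,-.0025,-.001,.0005,.002)])[::-1]
for l in L[:6]: print(np.round(l,4))
for ph in range(16,46,2): print(ph,round(max(l for l in L if l[1]==ph)[0],1),end=' ')
for n in(.045,): print("hover",sw(.0018,-.0011,n+.036)-[0,0,.0113])
plan([(sw(.0018,-.0011,.081)-[0,0,-.01],.141),(sw(.0018,-.0011,.081)-[0,0,.0113],.141)],0)
E
```

```text
t 13.1 pos [ 0.495  -0.0052  0.2085] yaw 0.141 box [-0.114   0.0407  0.2085] F [ 0.3  0.1 -5.6] w 0.53 g 64
[ 2.66953e+01  2.20000e+01 -2.00000e-03 -1.00000e-03]
[ 2.66914e+01  2.20000e+01 -3.00000e-03 -1.00000e-03]
[ 2.65802e+01  2.00000e+01 -3.00000e-03 -1.00000e-03]
[ 2.65643e+01  2.40000e+01 -3.00000e-03 -1.00000e-03]
[ 2.65564e+01  2.00000e+01 -2.00000e-03 -1.00000e-03]
[ 2.65547e+01  2.40000e+01 -2.00000e-03 -1.00000e-03]
16 25.7 18 26.3 20 26.6 22 26.7 24 26.6 26 26.2 28 25.7 30 25.0 32 24.3 34 23.5 36 22.8 38 22.0 40 21.0 42 20.0 44 18.7 hover [ 0.55039848 -0.03958197  0.15224806]
t 13.2 pos [ 0.494  -0.0053  0.2063] yaw 0.141 box [-0.115   0.0408  0.2063] F [ 0.4 -0.4 -4.3] w 0.54 g 64
[[26, 21, 16, -0.0, 0], [25, 21, 17, -0.0, 0], [0, 0, 21, -0.0, 0], [0, 0, 0, 0, 0], [0, 0, 0, 0, 0]]
end [ 0.5504 -0.0397  0.1523] 0.141
```

```bash
python3 - <<'E'
from plan import *
from crop import crop
s=cv2.imread("pics/s4.png"); t=env.get_image("top")["color"][:,:,::-1]
cv2.imwrite("pics/g4.png",np.hstack([crop((255*(t/255.)**.7).astype(np.uint8),312,165,30,60,10),crop(s,295,200,60,60,8)[:600].copy() if 0 else cv2.copyMakeBorder(crop(s,297,200,58,60,8),0,120,0,0,0)]))
E
```

```text
(no output)
```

View pics/g4.png

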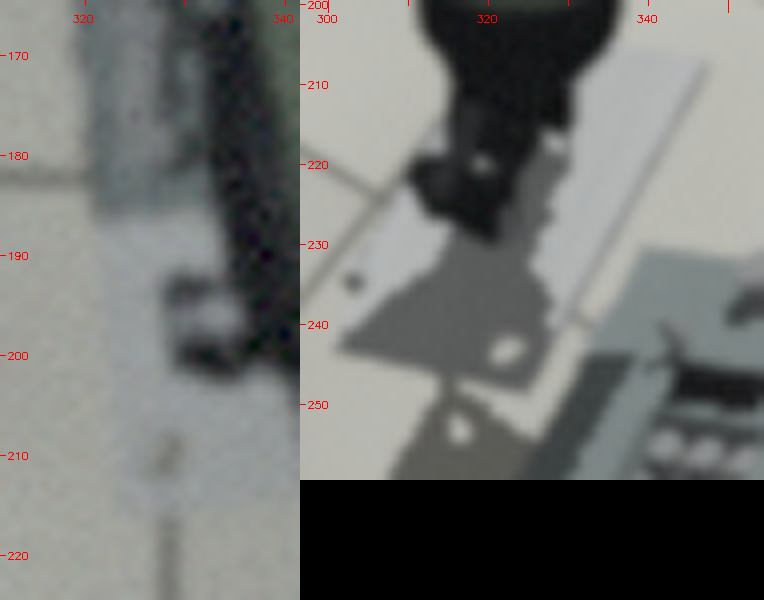

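```bash
python3 - <<'E'
from plan import *
p,y=state()
ob=[("scene",[-.045,-.08,.006],(301.1,243.1)),("scene",[.045,-.08,.006],(325,248.6)),("scene",[.028,-.064,.006],(322.5,243.2)),("scene",[.045,.08,.006],(347.5,207.3)),
("top",[-.045,.08,.006],(324.2,215.5)),("top",[.045,.08,.006],(321.5,185.7)),("top",[-.028,.064,.006],(328,209.7))]
def pt(q,P):
    M=R.from_euler('z',y).as_matrix()@R.from_euler('y',-q[0]).as_matrix()
    return (np.array(P)-[q[1],q[2],.036])@M.T+p+[0,0,.0113+q[3]]
def f(q): return np.concatenate([(proj(n,pt(q,P))[0]-uv) for n,P,uv in ob]+[[q[3]*500]])
r=least_squares(f,[.4,0,0,0],loss='soft_l1');print(np.degrees(r.x[0]),r.x.round(4),f(r.x).round(1))
E
```

```text
t 13.2 pos [ 0.4933 -0.0053  0.2049] yaw 0.141 box [-0.1157  0.0409  0.2049] F [-0.1  0.1 -5. ] w 0.54 g 64
25.706714822157736 [4.487e-01 9.200e-03 1.000e-04 2.000e-03] [ 0.2  1.   0.1  0.5  0.3  0.6  0.1  0.3 -0.8  0.3 -1.   1.   0.2  0.1
  1. ]
```

```bash
cat >> plan.py <<'E'
def tcp(n,ph=26,g=.0092,dy=-.001,dx=0,gz=.0113):
    M=R.from_euler('z',QB[2]).as_matrix()@R.from_euler('y',-ph,degrees=True).as_matrix()
    return sw(dx,dy,n)+M@[g,0,.036]-[0,0,gz]
E
python3 - <<'E'
from plan import *
plan([(tcp(.045)+[0,0,.015],.141),(tcp(.045),.141)],0,.035)
print((tcp(.045)-tcp(.035)))
E
```

```text
t 13.2 pos [ 0.4933 -0.0053  0.2049] yaw 0.141 box [-0.1157  0.0409  0.2049] F [-0.1  0.1 -5. ] w 0.54 g 64
[[20, 14, 11, -0.0, 0], [20, 14, 11, -0.0, 0], [21, 14, 11, -0.0, 0], [0, 0, 15, -0.0, 0], [0, 0, 0, 0, 0]]
end [ 0.5596 -0.0383  0.1569] 0.141
[-0.00495038 -0.00070267  0.00866025]
```

Call:
{"fn": "play_rows", "kwargs": {
  "rows": [
    [20,14,11,0,0],
    [20,14,11,0,0],
    [21,14,11,0,0],
    [0,0,15,0,0],
    [0,0,0,0,0]
  ]
}}

```text
time_s: 13.7
eef_pos: [0.5579, -0.0384, 0.1535]
tcp_rot: [[0.99, 0.14, -0.006], [0.14, -0.99, 0.0], [-0.006, -0.001, -1.0]]
force: [-1.4, 0.6, -3.6]
width: 0.539
grasp_force: 64.0
```

```bash
python3 - <<'E'
from plan import *
plan([(tcp(.02),.141)],0,.007)
E
```

```text
t 13.7 pos [ 0.5579 -0.0384  0.1535] yaw 0.141 box [-0.0564 -0.001   0.1535] F [-1.4  0.6 -3.6] w 0.54 g 64
[[3, 0, 5, -0.0, 0], [4, 0, 5, -0.0, 0], [3, 0, 4, -0.0, 0], [4, 0, 5, -0.0, 0], [0, 0, 0, 0, 0]]
end [ 0.5718 -0.0364  0.1345] 0.141
```

Call:
{"fn": "play_rows", "kwargs": {
  "rows": [
    [3,0,5,0,0],
    [4,0,5,0,0],
    [3,0,4,0,0],
    [4,0,5,0,0],
    [0,0,0,0,0]
  ]
}}

```text
time_s: 14.2
eef_pos: [0.5739, -0.0361, 0.1378]
tcp_rot: [[0.99, 0.141, -0.0], [0.141, -0.99, 0.0], [-0.0, -0.0, -1.0]]
force: [-0.6, 0.3, -4.1]
width: 0.536
grasp_force: 64.0
```

```bash
python3 - <<'E'
from plan import *
state(); print(tcp(.02),env.observe()["wrist_torque"])
plan([(tcp(.01),.141)],0,.003)
E
```

```text
t 14.2 pos [ 0.5739 -0.0361  0.1378] yaw 0.141 box [-0.0402 -0.0009  0.1378] F [-0.6  0.3 -4.1] w 0.54 g 64
[ 0.57160047 -0.03647152  0.13491011] [0.0231533  0.0255244  0.06295434]
t 14.2 pos [ 0.5739 -0.0361  0.1378] yaw 0.141 box [-0.0402 -0.0009  0.1378] F [-0.6  0.3 -4.1] w 0.54 g 64
[[1, 0, 3, 0.0, 0], [1, 0, 3, 0.0, 0], [0, 0, 3, 0.0, 0], [1, 0, 3, 0.0, 0], [0, 0, 0, 0, 0]]
end [ 0.5769 -0.0356  0.1258] 0.141
```

Call:
{"fn": "play_rows", "kwargs": {
  "rows": [
    [-2,0,2,0,0],
    [0,0,2,0,0],
    [1,0,3,0,0],
    [1,0,3,0,0],
    [0,0,0,0,0]
  ]
}}

```text
time_s: 14.7
eef_pos: [0.5737, -0.0363, 0.1279]
tcp_rot: [[0.99, 0.14, -0.0], [0.14, -0.99, 0.0], [-0.0, -0.0, -1.0]]
force: [-0.2, -0.1, -4.2]
width: 0.534
grasp_force: 64.0
```

```bash
python3 - <<'E'
from plan import *
state(); print(tcp(.012),env.observe()["wrist_torque"])
E
```

```text
t 14.7 pos [ 0.5737 -0.0363  0.1279] yaw 0.141 box [-0.0405 -0.0011  0.1279] F [-0.2 -0.1 -4.2] w 0.53 g 64
[ 0.57556077 -0.03590938  0.12798191] [ 0.03125907 -0.04908023  0.01231962]
```

No contact at n≈13 mm, so both pins should be in the holes. Continuing down.

Call:
{"fn": "play_rows", "kwargs": {
  "rows": [
    [3,0,3,0,0],
    [2,0,3,0,0],
    [1,0,2,0,0],
    [1,0,2,0,0],
    [0,0,0,0,0]
  ]
}}

```text
time_s: 15.2
eef_pos: [0.58, -0.0352, 0.118]
tcp_rot: [[0.99, 0.14, -0.002], [0.14, -0.99, -0.0], [-0.002, -0.0, -1.0]]
force: [-5.0, 1.5, 4.4]
width: 0.54
grasp_force: 64.3
```

```bash
python3 - <<'E'
from plan import *
state(); print(tcp(.002),tcp(.004),env.observe()["wrist_torque"])
E
```

```text
t 15.2 pos [ 0.58   -0.0352  0.118 ] yaw 0.141 box [-0.0341 -0.0009  0.118 ] F [-5.   1.5  4.4] w 0.54 g 64
[ 0.58051115 -0.03520672  0.11932165] [ 0.57952108 -0.03534725  0.1210537 ] [0.27273508 1.20693368 0.11594043]
```

Call:
{"fn": "play_rows", "kwargs": {
  "rows": [
    [2,0,3,0,0],
    [2,0,3,0,0],
    [1,0,3,0,0],
    [0,0,0,0,0],
    [0,0,0,0,0]
  ]
}}

```text
time_s: 15.7
eef_pos: [0.5839, -0.0348, 0.1091]
tcp_rot: [[0.99, 0.14, -0.004], [0.14, -0.99, -0.001], [-0.004, 0.0, -1.0]]
force: [-13.4, 0.2, 8.0]
width: 0.537
grasp_force: 59.9
```

```bash
python3 - <<'E'
from plan import *
state(); print(tcp(.0,ph=30),env.observe()["wrist_torque"])
E
```

```text
t 15.7 pos [ 0.5839 -0.0348  0.1091] yaw 0.141 box [-0.0302 -0.0011  0.1091] F [-13.4   0.2   8. ] w 0.54 g 60
[ 0.57900613 -0.03542034  0.11697691] [1.61415505e-03 2.69696695e+00 2.71962985e-01]
```

Call:
{"fn": "play_rows", "kwargs": {
  "rows": [
    [0,0,0,0,1],
    [0,0,0,0,1],
    [0,0,-15,0,1],
    [0,0,-35,0,1],
    [0,0,-45,0,1]
  ]
}}

```text
time_s: 16.2
eef_pos: [0.585, -0.0346, 0.2053]
tcp_rot: [[0.99, 0.14, -0.002], [0.14, -0.99, 0.0], [-0.002, -0.0, -1.0]]
force: [1.1, 0.1, 0.0]
width: 0.998
grasp_force: 0.0
```

Call:
{"fn": "play_rows", "kwargs": {
  "rows": [
    [-20,-40,-20,0,1],
    [-20,-45,0,0,1],
    [-20,-45,0,0,0],
    [-20,-40,0,0,0],
    [0,-20,0,0,0]
  ]
}}

```text
time_s: 16.7
eef_pos: [0.4774, 0.1453, 0.2259]
tcp_rot: [[0.99, 0.144, 0.001], [0.144, -0.99, 0.001], [0.001, -0.001, -1.0]]
force: [1.0, 0.2, -0.3]
width: 0.516
grasp_force: 0.0
```

```bash
python3 - <<'E'
from plan import *; from crop import crop
state()
o=[]
for n,u,v in(("top",314,130),("scene",308,225)):
    im=env.get_image(n)["color"][:,:,::-1]; cv2.imwrite(f"pics/{n}5.png",im)
    c=crop(im,u,v,80,75,5); d=c.copy()
    for k,col in((0,(0,0,255)),(8,(0,255,0))):
        P=place(QB,seat2box([[a,b,.006+k/1000] for a,b in((.045,.08),(.045,-.08),(-.045,-.08),(-.045,.08))]))
        cv2.polylines(d,[((proj(n,P)-[u,v]+.5)*5).astype(int)],True,col,1)
    o.append(np.vstack([c[:300],d[:300]]) if 0 else d)
cv2.imwrite("pics/c6.png",np.hstack(o))
E
```

```text
t 16.7 pos [0.4774 0.1453 0.2259] yaw 0.144 box [-0.1102  0.1922  0.2259] F [ 1.   0.2 -0.3] w 0.52 g 0
```

View pics/c6.png

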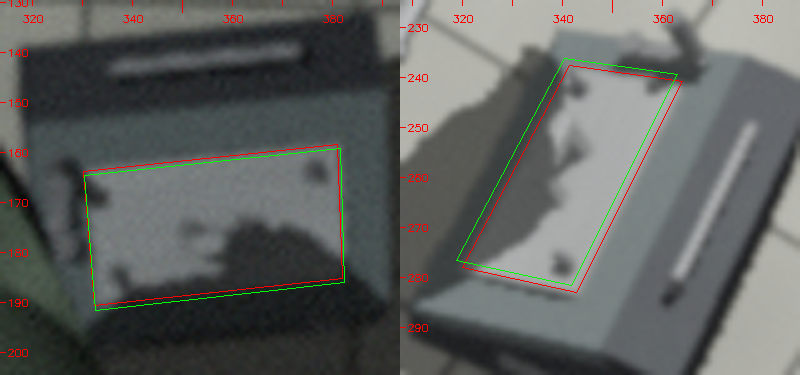

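The crop shows the cover over both pins, which poke through at top (377,163) and (337,186) and scene (340,277) and (343,242). Its outline matches the home outline to within about a pixel. Next I'll press the ends with shut fingers.

```bash
python3 - <<'E'
from plan import *
plan([(bw(-.036,-.056,.20),.141),(bw(-.036,-.056,.125),.141)],0)
E
```

```text
t 16.8 pos [0.4792 0.1453 0.2257] yaw 0.145 box [-0.1085  0.192   0.2257] F [ 0.3 -0.8 -0.1] w 0.33 g 0
[[12, 41, 4, 0.0, 0], [12, 41, 4, 0.0, 0], [12, 42, 4, 0.0, 0], [12, 41, 5, 0.0, 0], [12, 42, 4, 0.0, 0]]
[[11, 41, 5, 0.0, 0], [0, 0, 37, 0.0, 0], [0, 0, 38, 0.0, 0], [0, 0, 0, 0, 0], [0, 0, 0, 0, 0]]
end [ 0.5853 -0.0898  0.1247] 0.145
```

Call:
{"fn": "play_rows", "kwargs": {
  "rows": [
    [12,41,4,0,0],
    [12,41,4,0,0],
    [12,42,4,0,0],
    [12,41,5,0,0],
    [12,42,4,0,0]
  ]
}}

```text
time_s: 17.3
eef_pos: [0.5689, -0.057, 0.204]
tcp_rot: [[0.99, 0.139, 0.001], [0.139, -0.99, -0.0], [0.001, 0.0, -1.0]]
force: [0.7, 1.5, -0.1]
width: -0.002
grasp_force: 0.0
```

Call:
{"fn": "play_rows", "kwargs": {
  "rows": [
    [11,41,5,0,0],
    [0,0,37,0,0],
    [0,0,35,0,0],
    [0,0,5,0,0],
    [0,0,3,0,0]
  ]
}}

```text
time_s: 17.8
eef_pos: [0.5849, -0.0938, 0.1189]
tcp_rot: [[0.99, 0.14, -0.0], [0.14, -0.99, -0.0], [-0.0, 0.0, -1.0]]
force: [0.3, -0.1, 1.0]
width: 0.001
grasp_force: 0.0
```

Call:
{"fn": "play_rows", "kwargs": {
  "rows": [
    [0,0,3,0,0],
    [0,0,3,0,0],
    [0,0,2,0,0],
    [0,0,0,0,0],
    [0,0,0,0,0]
  ]
}}

```text
time_s: 18.3
eef_pos: [0.585, -0.0933, 0.1107]
tcp_rot: [[0.99, 0.14, 0.0], [0.14, -0.99, -0.0], [0.0, 0.0, -1.0]]
force: [0.3, -0.4, -0.5]
width: -0.003
grasp_force: 0.0
```

```bash
python3 - <<'E'
from plan import *
state()
E
```

```text
t 18.3 pos [ 0.585  -0.0933  0.1107] yaw 0.141 box [-0.0373 -0.0591  0.1107] F [ 0.3 -0.4 -0.5] w -0.00 g 0
```

Call:
{"fn": "play_rows", "kwargs": {
  "rows": [
    [0,0,3,0,0],
    [0,0,3,0,0],
    [0,0,3,0,0],
    [0,0,2,0,0],
    [0,0,0,0,0]
  ]
}}

```text
time_s: 18.8
eef_pos: [0.5846, -0.0933, 0.0989]
tcp_rot: [[0.99, 0.14, -0.001], [0.14, -0.99, 0.0], [-0.001, -0.0, -1.0]]
force: [-0.5, 0.0, -0.8]
width: -0.001
grasp_force: 0.0
```

```bash
python3 - <<'E'
from plan import *
state()
E
```

```text
t 18.8 pos [ 0.5846 -0.0933  0.0989] yaw 0.141 box [-0.0377 -0.059   0.0989] F [-0.5  0.  -0.8] w -0.00 g 0
```

Call:
{"fn": "play_rows", "kwargs": {
  "rows": [
    [0,0,2,0,0],
    [0,0,2,0,0],
    [0,0,2,0,0],
    [0,0,0,0,0],
    [0,0,0,0,0]
  ]
}}

```text
time_s: 19.3
eef_pos: [0.5854, -0.0934, 0.096]
tcp_rot: [[0.99, 0.14, 0.002], [0.14, -0.99, -0.0], [0.002, 0.001, -1.0]]
force: [-16.0, 2.5, 49.7]
width: -0.001
grasp_force: 25.3
```

```bash
python3 - <<'E'
from plan import *
state()
E
```

```text
t 19.3 pos [ 0.5854 -0.0934  0.096 ] yaw 0.140 box [-0.0369 -0.0593  0.096 ] F [-16.    2.5  49.7] w -0.00 g 25
```

The right end stops firmly at z=0.096 with 50 N, where a home cover should be. Now the left end.

Call:
{"fn": "play_rows", "kwargs": {
  "rows": [
    [0,0,-20,0,0],
    [0,0,-40,0,0],
    [0,0,-30,0,0],
    [0,-38,0,0,0],
    [0,-38,0,0,0]
  ]
}}

```text
time_s: 19.8
eef_pos: [0.5744, -0.018, 0.1843]
tcp_rot: [[0.99, 0.138, 0.002], [0.138, -0.99, -0.0], [0.002, 0.0, -1.0]]
force: [0.3, 1.2, -0.4]
width: 0.0
grasp_force: 0.0
```

Call:
{"fn": "play_rows", "kwargs": {
  "rows": [
    [0,-38,0,0,0],
    [0,0,40,0,0],
    [0,0,33,0,0],
    [0,0,5,0,0],
    [0,0,4,0,0]
  ]
}}

```text
time_s: 20.3
eef_pos: [0.5689, 0.0194, 0.1014]
tcp_rot: [[0.99, 0.14, -0.001], [0.14, -0.99, -0.0], [-0.001, -0.0, -1.0]]
force: [0.2, 0.1, 0.3]
width: -0.002
grasp_force: 0.0
```

```bash
python3 - <<'E'
from plan import *
state()
E
```

```text
t 20.3 pos [0.5689 0.0194 0.1014] yaw 0.141 box [-0.0374  0.0547  0.1014] F [0.2 0.1 0.3] w -0.00 g 0
```

Call:
{"fn": "play_rows", "kwargs": {
  "rows": [
    [0,0,3,0,0],
    [0,0,2,0,0],
    [0,0,2,0,0],
    [0,0,0,0,0],
    [0,0,0,0,0]
  ]
}}

```text
time_s: 20.8
eef_pos: [0.5697, 0.0194, 0.0963]
tcp_rot: [[0.99, 0.14, 0.003], [0.14, -0.99, 0.0], [0.003, 0.0, -1.0]]
force: [-6.4, -0.8, 21.3]
width: -0.006
grasp_force: 11.1
```

```bash
python3 - <<'E'
from plan import *
state()
E
```

```text
t 20.8 pos [0.5697 0.0194 0.0963] yaw 0.140 box [-0.0365  0.0546  0.0963] F [-6.4 -0.8 21.3] w -0.01 g 11
```

The left end is at the same height, firm and home. I'll press a touch more, then plan the lever arc.

Call:
{"fn": "play_rows", "kwargs": {
  "rows": [
    [0,0,2,0,0],
    [0,0,0,0,0],
    [0,0,-20,0,0],
    [0,0,-45,0,0],
    [0,0,-45,0,0]
  ]
}}

```text
time_s: 21.3
eef_pos: [0.5685, 0.0194, 0.2041]
tcp_rot: [[0.99, 0.14, -0.0], [0.14, -0.99, 0.0], [-0.0, -0.0, -1.0]]
force: [1.3, -0.1, -0.0]
width: 0.004
grasp_force: 0.0
```

```bash
cat >> plan.py <<'E'
def lev(a,gap=0,n=.029,off=.011):
    Q=sw(.05*np.cos(a),.097-.05*np.sin(a),n)
    u=np.array([np.sin(a),np.cos(a)]); k=.008*np.hypot(u[0]/np.cos(np.pi/6),u[1])
    return Q+bw(*(u*(k+off+gap)),0)-bw(0,0,0), QB[2]+np.pi/2-a
E
python3 - <<'E'
from plan import *
P,Y=lev(0,.012)
plan([(P*[1,1,0]+[0,0,.205],Y),(P,Y)],0)
E
```

```text
t 21.3 pos [0.5685 0.0194 0.2041] yaw 0.141 box [-0.0377  0.0548  0.2041] F [ 1.3 -0.1 -0. ] w 0.00 g 0
[[3, -6, 0, -0.13, 0], [4, -6, 0, -0.13, 0], [5, -5, 0, -0.13, 0], [6, -4, 0, -0.13, 0], [6, -4, 0, -0.13, 0]]
[[6, -3, 0, -0.13, 0], [7, -2, 0, -0.13, 0], [7, -1, 0, -0.13, 0], [7, 0, 0, -0.13, 0], [7, 1, 0, -0.13, 0]]
[[7, 2, 0, -0.14, 0], [6, 3, -1, -0.13, 0], [0, 0, 31, -0.0, 0], [0, 0, 32, -0.0, 0], [0, 0, 0, 0, 0]]
end [0.5996 0.098  0.1421] 1.711
```

Call:
{"fn": "play_rows", "kwargs": {
  "rows": [
    [3,-6,0,-0.13,0],
    [4,-6,0,-0.13,0],
    [5,-5,0,-0.13,0],
    [6,-4,0,-0.13,0],
    [6,-4,0,-0.13,0]
  ]
}}

```text
time_s: 21.8
eef_pos: [0.5817, 0.0527, 0.2032]
tcp_rot: [[0.7, 0.714, 0.001], [0.714, -0.7, -0.0], [0.001, 0.001, -1.0]]
force: [-0.4, 0.0, -0.4]
width: 0.001
grasp_force: 0.0
```

Call:
{"fn": "play_rows", "kwargs": {
  "rows": [
    [6,-3,0,-0.13,0],
    [7,-2,0,-0.13,0],
    [7,-1,0,-0.13,0],
    [7,0,0,-0.13,0],
    [7,1,0,-0.13,0]
  ]
}}

```text
time_s: 22.3
eef_pos: [0.5944, 0.0854, 0.2031]
tcp_rot: [[0.125, 0.992, 0.001], [0.992, -0.125, -0.0], [0.0, 0.001, -1.0]]
force: [0.7, 0.3, 0.4]
width: -0.0
grasp_force: 0.0
```

Call:
{"fn": "play_rows", "kwargs": {
  "rows": [
    [7,2,0,-0.14,0],
    [6,3,0,-0.13,0],
    [0,0,31,0,0],
    [0,0,31,0,0],
    [0,0,0,0,0]
  ]
}}

```text
time_s: 22.8
eef_pos: [0.5983, 0.0973, 0.1377]
tcp_rot: [[-0.139, 0.99, -0.004], [0.99, 0.139, -0.001], [-0.0, -0.004, -1.0]]
force: [-0.8, 0.7, 0.0]
width: -0.001
grasp_force: 0.0
```

```bash
python3 - <<'E'
from plan import *
plan([lev(0,-.001)]+[lev(a) for a in np.arange(.1,1.65,.1)],0,.02)
E
```

```text
t 22.8 pos [0.5983 0.0973 0.1377] yaw 1.711 box [0.0027 0.1277 0.1377] F [-0.8  0.7  0. ] w -0.00 g 0
[[-13, 1, -5, -0.0, 0], [-4, 2, 0, 0.1, 0], [-5, 1, 1, 0.1, 0], [-5, 2, 0, 0.1, 0], [-5, 2, 1, 0.1, 0]]
[[-5, 2, 1, 0.1, 0], [-4, 2, 1, 0.1, 0], [-5, 2, 2, 0.1, 0], [-5, 2, 2, 0.1, 0], [-4, 2, 2, 0.1, 0]]
[[-5, 2, 2, 0.1, 0], [-4, 2, 2, 0.1, 0], [-5, 2, 2, 0.1, 0], [-4, 2, 2, 0.1, 0], [-4, 2, 3, 0.1, 0]]
[[-5, 2, 2, 0.1, 0], [-4, 2, 3, 0.1, 0], [0, 0, 0, 0, 0], [0, 0, 0, 0, 0], [0, 0, 0, 0, 0]]
end [0.5869 0.0137 0.1167] 0.111
```

Call:
{"fn": "play_rows", "kwargs": {
  "rows": [
    [-13,1,-5,0,0],
    [-4,2,0,0.1,0],
    [-5,1,1,0.1,0],
    [-5,2,0,0.1,0],
    [-5,2,1,0.1,0]
  ]
}}

```text
time_s: 23.3
eef_pos: [0.611, 0.0665, 0.1467]
tcp_rot: [[0.261, 0.965, 0.004], [0.965, -0.261, 0.002], [0.003, 0.004, -1.0]]
force: [0.3, 5.7, 5.2]
width: -0.002
grasp_force: 2.9
```

```bash
python3 - <<'E'
from plan import *
print(lev(.4))
plan([lev(a) for a in np.arange(.5,1.65,.1)],0,.02)
E
```

```text
(array([0.6079517 , 0.06586582, 0.14064126]), np.float64(1.3117963267948967))
t 23.3 pos [0.611  0.0665 0.1467] yaw 1.307 box [0.0109 0.0954 0.1467] F [0.3 5.7 5.2] w -0.00 g 3
[[-6, -1, 7, 0.09, 0], [-5, 2, 1, 0.1, 0], [-5, 2, 2, 0.1, 0], [-4, 2, 2, 0.1, 0], [-5, 2, 2, 0.1, 0]]
[[-5, 2, 2, 0.1, 0], [-4, 2, 2, 0.1, 0], [-4, 2, 2, 0.1, 0], [-5, 2, 2, 0.1, 0], [-4, 2, 3, 0.1, 0]]
[[-5, 2, 2, 0.1, 0], [-4, 2, 3, 0.1, 0], [0, 0, 0, 0, 0], [0, 0, 0, 0, 0], [0, 0, 0, 0, 0]]
end [0.5867 0.0135 0.1167] 0.117
```

Call:
{"fn": "play_rows", "kwargs": {
  "rows": [
    [-6,-1,6,0.09,0],
    [-5,2,1,0.1,0],
    [-5,2,2,0.1,0],
    [-4,2,2,0.1,0],
    [-5,2,2,0.1,0]
  ]
}}

```text
time_s: 23.8
eef_pos: [0.607, 0.0404, 0.1338]
tcp_rot: [[0.685, 0.729, 0.005], [0.729, -0.685, 0.002], [0.005, 0.003, -1.0]]
force: [1.5, 2.9, 6.5]
width: 0.003
grasp_force: 2.9
```

```bash
python3 - <<'E'
from plan import *
print(lev(.9))
plan([lev(a) for a in np.arange(1.,1.65,.1)],0,.02)
E
```

```text
(array([0.60657692, 0.04033523, 0.13315499]), np.float64(0.8117963267948966))
t 23.8 pos [0.607  0.0404 0.1338] yaw 0.817 box [0.0033 0.0701 0.1338] F [1.5 2.9 6.5] w 0.00 g 3
[[-5, 2, 3, 0.1, 0], [-4, 2, 2, 0.1, 0], [-5, 2, 2, 0.1, 0], [-4, 2, 2, 0.1, 0], [-5, 2, 3, 0.1, 0]]
[[-4, 2, 2, 0.1, 0], [-5, 1, 3, 0.1, 0], [0, 0, 0, 0, 0], [0, 0, 0, 0, 0], [0, 0, 0, 0, 0]]
end [0.5863 0.014  0.1168] 0.117
```

Call:
{"fn": "play_rows", "kwargs": {
  "rows": [
    [-5,2,3,0.1,0],
    [-4,2,2,0.1,0],
    [-5,2,2,0.1,0],
    [-4,2,2,0.1,0],
    [-5,2,2,0.1,0]
  ]
}}

```text
time_s: 24.3
eef_pos: [0.5944, 0.0192, 0.1225]
tcp_rot: [[0.95, 0.311, 0.006], [0.311, -0.95, 0.002], [0.006, -0.0, -1.0]]
force: [5.3, 4.8, 2.1]
width: -0.001
grasp_force: 2.6
```

```bash
python3 - <<'E'
from plan import *
print(lev(1.4))
plan([lev(a) for a in (1.5,1.57,1.62)],0,.02)
E
```

```text
(array([0.59425197, 0.01942808, 0.12186392]), np.float64(0.31179632679489666))
t 24.3 pos [0.5944 0.0192 0.1225] yaw 0.317 box [-0.0122  0.0509  0.1225] F [5.3 4.8 2.1] w -0.00 g 3
[[-4, 2, 3, 0.1, 0], [-4, 1, 2, 0.07, 0], [-2, 1, 1, 0.05, 0], [0, 0, 0, 0, 0], [0, 0, 0, 0, 0]]
end [0.5857 0.0129 0.1165] 0.097
```

Call:
{"fn": "play_rows", "kwargs": {
  "rows": [
    [-4,2,3,0.1,0],
    [-4,1,2,0.07,0],
    [-2,0,1,0,0],
    [-2,0,1,0,0],
    [0,0,0,0,0]
  ]
}}

```text
time_s: 24.8
eef_pos: [0.5861, 0.0135, 0.1166]
tcp_rot: [[0.988, 0.152, 0.011], [0.152, -0.988, 0.002], [0.011, -0.0, -1.0]]
force: [15.1, 0.6, 13.5]
width: 0.004
grasp_force: 9.5
```

```bash
python3 - <<'E'
from plan import *
print(lev(1.57))
state()
E
```

```text
(array([0.58790606, 0.01434035, 0.11763464]), np.float64(0.1417963267948965))
t 24.8 pos [0.5861 0.0135 0.1166] yaw 0.152 box [-0.0212  0.0464  0.1166] F [15.1  0.6 13.5] w 0.00 g 9
```

Call:
{"fn": "play_rows", "kwargs": {
  "rows": [
    [-2,0,0,0,0],
    [-2,0,0,0,0],
    [0,0,0,0,0],
    [0,0,0,0,0],
    [0,0,0,0,0]
  ]
}}

```text
time_s: 25.3
eef_pos: [0.5853, 0.0135, 0.1172]
tcp_rot: [[0.988, 0.152, 0.017], [0.152, -0.988, 0.003], [0.018, -0.0, -1.0]]
force: [32.2, 2.4, 4.1]
width: 0.001
grasp_force: 15.1
```

```bash
python3 - <<'E'
from plan import *
state()
E
```

```text
t 25.3 pos [0.5853 0.0135 0.1172] yaw 0.152 box [-0.022   0.0465  0.1172] F [32.2  2.4  4.1] w 0.00 g 15
```

Call:
{"fn": "play_rows", "kwargs": {
  "rows": [
    [8,0,-10,0,0],
    [5,0,-30,0,0],
    [0,0,-45,0,0],
    [0,0,-45,0,0],
    [0,0,0,0,0]
  ]
}}

```text
time_s: 25.8
eef_pos: [0.5929, 0.0145, 0.2503]
tcp_rot: [[0.988, 0.151, 0.01], [0.151, -0.988, 0.001], [0.011, 0.0, -1.0]]
force: [0.0, -0.2, 0.6]
width: -0.001
grasp_force: 0.0
```

Call:
{"fn": "play_rows", "kwargs": {
  "rows": [
    [-30,-40,0,0,0],
    [-30,-40,0,0,0],
    [-20,-30,0,0,0],
    [0,0,0,0,0],
    [0,0,0,0,0]
  ]
}}

```text
time_s: 26.3
eef_pos: [0.4948, 0.1117, 0.244]
tcp_rot: [[0.988, 0.152, 0.002], [0.152, -0.988, 0.001], [0.002, -0.0, -1.0]]
force: [0.4, 0.3, -0.2]
width: -0.001
grasp_force: 0.0
```

```bash
python3 - <<'E'
from plan import *
state()
# numeric check: cover outline fit (scene bright region corner) and lever post appearance vs. picture before locking
a=cv2.imread("pics/scene5.png").astype(int); b=env.get_image("scene")["color"][:,:,::-1].astype(int)
df=np.abs(a-b).sum(2)
for nm,an in(("open",0),("locked",1.57)):
    L=place(QB,seat2box([[.05*np.cos(an),.097-.05*np.sin(an),n] for n in np.linspace(.015,.0535,8)])); U=proj("scene",L).round().astype(int)
    print(nm,U[0],U[-1],[int(df[v,u]) for u,v in U])
for nm,P in(("uphill-right",[.045,-.08]),("uphill-left",[.045,.08])):
    for n in(.006,.014):
        u,v=proj("scene",place(QB,seat2box([[*P,n]])))[0]; print(nm,n,round(u,1),round(v,1))
g=b[:,:,1].astype(np.uint8)
u0,u1=325,365   # cover uphill edge: scan perpendicular at seat y=-60 and +20: measured seat x of the edge if home
for y in(-.06,-.03,0,.03):
    xs=np.arange(.03,.062,.001); U=proj("scene",place(QB,seat2box([[x,y,.006] for x in xs]))).astype(np.float32)
    v=cv2.GaussianBlur(cv2.remap(g,U[:,0],U[:,1],1).astype(np.float32),(1,5),1); print(y,"edge x",xs[np.argmin(np.gradient(v.ravel()))])
E
```

```text
t 26.3 pos [0.4948 0.1117 0.244 ] yaw 0.153 box [-0.0977  0.1565  0.244 ] F [ 0.4  0.3 -0.2] w -0.00 g 0
open [366 235] [362 228] [170, 194, 203, 236, 263, 276, 170, 137]
locked [347 246] [342 239] [274, 272, 252, 177, 84, 110, 66, 73]
uphill-right 0.006 342.9 282.9
uphill-right 0.014 341.8 281.5
uphill-left 0.006 364.0 240.9
uphill-left 0.014 363.0 239.4
-0.06 edge x 0.04500000000000001
-0.03 edge x 0.04600000000000001
0 edge x 0.047000000000000014
0.03 edge x 0.048000000000000015
```

```bash
python3 -c "
from cell import env
print(env.finish_job())"
```

```text
the job is handed in; nothing more can be done
None
```

The cover is back on both pins and pressed flush at both ends, the lever is swung over its left end to its stop, and the job is handed in at 26 s of the allowed 67 s; the final check after locking was numeric only, and no verdict came back.

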